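# Check the trivets' feet

## Robot

A 6-joint arm with a two-finger parallel gripper is mounted at the origin on the work surface. World frame = base frame: x ahead of the robot, y to its left, z up, the work surface at z = 0. Lengths are in m, angles in rad, forces in N, time in s.
With the tool pointing down it reaches from about 0.325 to 0.85 m from the base axis. Payload 15.5 kg.
Tool frame: the origin (TCP) lies midway between the tips of the shut fingers; the grasp point (between the pads) lies 19 mm behind it; z points along the fingers, y is the line along which they close (so a half turn about z gives the same grasp; the last joint's range is limited). The gripper opens to 91 mm and grips with 3 to 60 N. Pads are 32 mm wide; open, the fingers measure 118 mm over their backs; the gripper's body (76 mm by 178 mm) begins 60 mm behind the grasp point.
Start: joints at [1.038, 0.494, 1.345, -0, 1.302, -0.096], TCP at [0.264, 0.566, 0.214] pointing down, gripper open.
Joint ranges: [-2.91, 2.91], [-0.82, 2.16], [0.22, 2.67], [-1.22, 4.37], [0.12, 2.79], [-3.08, 3.08]. Speed limits (rad/s): [1.89, 1.89, 2.57, 3.01, 3.01, 3.01].

## Interface

Orientations are given as a rotation vector (axis times angle).
In Python, from workcell import r gives the robot as it stands. The module is installed in compiled form; this text tells all that it offers.
- The arm moves only by the tool carry_out, never from a script. Its arguments are lists of equal length, an entry for each row: "slide": the shift along the tool's x, y, z in mm, a list of three; "spin": the turn about the tool's z in rad; "gripper": the finger opening in mm, from 0 to 91.2. A call has 1 to 10 rows; each row is the pose to reach, as a shift and turn from the pose commanded when the call began, along the tool's axes at that moment; what a row does not reach only later rows make up. A row lasts 1/10 s, in which the tool goes at most 50 mm and 8.59 degrees, less where a joint would pass 70% of its speed; a pose out of reach is approached as far as the arm can. A call with a gripper value outside its range is refused whole. The fingers move at their own pace and stop on an object; "squeeze" is the grip in N (left out, the last holds). Time passes only in rows, so rows that repeat a pose let the fingers close. It gives the time, the measured TCP pose, the force, the opening and the grip force at its end, in the units of the state.
- r.sense(): the state, without advancing time (a new reading comes with each control period).
- r.read_camera(name): name is "scene" or "top"; returns the picture (420x560x3 uint8, blue, green, red); there is no depth.
- r.camera_model(name): a dict with "camera_matrix" (3x3 intrinsics, pixels), "rvec" (rotation vector, rad) and "tvec" (3), from world to camera coordinates, as OpenCV has them. Camera axes: x right, y down, z forward; pixel columns grow to the right and rows downward; lengths in m; the calibration is good to about 2 mm. A picture is of the moment at which its call begins. camera_model takes no time and is no camera call.
- r.hand_in(): hands the job in; it is judged then, once.
The state is a dict: "time_s": time; "joints": joint angles; "joint_velocities": joint speeds; "tau": joint torques, N m; "tool_pos": TCP position; "orientation": TCP orientation; "force": force on the tool from outside, world axes, zero at the start; "moment": the same for the moment, N m; "gripper_width": finger opening in m; "grip_force": force on a finger pad.
Only numpy, scipy, OpenCV 4.12 (cv2) and the standard library are available. Lean on these libraries where they do the work, as an engineer would, in place of code of your own. Each camera call takes 0.05 s, during which the arm holds its last target. There are 200 camera calls.

## Task

Two pot trivets lean in the wire rack with their undersides hidden. Take each by its top edge and tip it gently across, without letting it fall, so that it leans on the opposite rail with its underside facing up, and see whether all four feet are there. Leave the sound one leaning like that, set the one with a foot missing down inside the grey tub (do not drop it in), and leave the other kitchenware where it is.

Things in the scene. Friction and masses are not known exactly. Their poses are not given: they have to be found in the camera images.
- rack: fixed steel rack, 400 mm long along its y, z up, origin on the table under its middle: a drip trough between two rails along y. A trivet stands in the trough on a long edge and leans 32 degrees from vertical on one rail, its lower edge stopped by the trough's opposite wall; its centre is then 15 mm from the rack's x = 0 plane on that rail's side, 71 mm above the table
- trough (a point): middle of the trough's floor, 16 mm above the table; the trough is 44 mm wide inside, its walls stand 13 mm above this floor
- rail_start (a point): middle of the 10 mm thick round rail at the rack's x = -28 mm (robot's side), 74 mm above the table, on which both trivets lean at the start with their tops towards the robot
- rail_end (a point): middle of the opposite rail, at the rack's x = +28 mm, 74 mm above the table: the trivets are to be tipped across onto it
- trivet_a_mid (a point): centre of a slotted trivet of dark cast aluminium, 160 x 125 x 9 mm, 0.36 kg; x along its 160 mm, y up its 125 mm side (top edge at y = +62.5), z out of the plain top face. The bar down its middle (x = 0) is 22 mm wide and reaches the top edge. Underside (-z): four bare ground feet 22 mm across, 12 mm high, at x = +-68, y = +-32. All four are there
- trivet_b_mid (a point): centre of the second trivet, same size, shape and axes, not to be told from the first by its top face; on its underside the foot at x = +68, y = +32 mm has broken off (1.5 mm stub). Either trivet may stand at either end of the rack. Turned over, a trivet's z points downwards, 122 degrees from vertical
- trivet_a: the first trivet itself; its origin and axes are those of trivet_a_mid
- trivet_b: the second trivet itself; its origin and axes are those of trivet_b_mid
- tub: fixed open plastic tub of grey, outside 240 mm (x) by 260 mm (y), 90 mm high, walls and floor 4 to 5 mm; a rim lip stands 14 mm out all round. Empty. Origin on the table under its centre
- salsa_bowl: clay bowl 90 mm across, 42 mm high, a bystander between rack and tub; origin under its centre. Other bystanders, not listed: rolling pin (50 mm high) and spoon lying flat between robot and rack or tub; beyond the rack and tub, their centres at x = 0.75 to 0.82 m, from left: saucepan 130 mm high, colander 105 mm high, flat comal, canister 201 mm high
Not all that is in view belongs to the job. Leave any brown look-alike of the trivet_b alone.

How it is judged:
By the outcome, as a careful person would: the job done as asked, in the order asked, and still so for the second after the job is handed in, with the robot touching nothing.
It also fails if it takes over 58 s, if anything falls off the work surface, if the arm or the gripper's body presses on something with over 40 N, if the wrist force passes 120 N, or if a joint passes its speed limit or range.

## Working session

There is one attempt and no reset: what is moved stays moved. The work goes in short steps, Python scripts to look and compute and a tool call to move; the robot and the scene stay as the last step left them, time stands still between calls to the robot, and variables do not carry over. Pictures are saved under pics/ and viewed, at most 10 in all, crops included, and the job is handed in when it is done.

Besides the shell and the picture viewer there is one more tool, called after "Call:" by a JSON object that holds its "op" and its "data". carry_out: Moves the arm, as the interface text tells. Its arguments: {"type":"object","properties":{"slide":{"type":"array"},"spin":{"type":"array"},"gripper":{"type":"array"},"squeeze":{"type":"number"}},"required":["slide","spin","gripper"]}

```bash
mkdir -p pics; ls
python3 - <<'E'
from workcell import r
import cv2,numpy as np
s=r.sense(); print({k:np.round(v,3).tolist() for k,v in s.items()})
for n in("scene","top"):
    im=r.read_camera(n); cv2.imwrite(f"pics/{n}0.png",im)
    m=r.camera_model(n); print(n,m)
E
```

```text
pics
{'time_s': 0.0, 'joints': [1.039, 0.494, 1.346, -0.0, 1.302, -0.096], 'joint_velocities': [0.001, 0.001, 0.001, -0.0, -0.001, -0.001], 'tau': [0.002, -87.881, -38.186, 0.071, 0.053, 0.0], 'tool_pos': [0.264, 0.566, 0.213], 'orientation': [-0.681, -3.067, 0.002], 'force': [0.486, -0.27, -0.946], 'moment': [-0.013, -0.008, 0.007], 'grip_force': 0.0, 'gripper_width': 0.091}
scene {'camera_matrix': array([[469.22575975,   0.        , 276.26316666],
       [  0.        , 469.22575975, 211.95258949],
       [  0.        ,   0.        ,   1.        ]]), 'rvec': array([ 1.79739813,  1.62677717, -0.69965064]), 'tvec': array([ 0.0200747 , -0.21237832,  1.43672207])}
top {'camera_matrix': array([[516.73233179,   0.        , 275.31148462],
       [  0.        , 516.73233179, 204.73039538],
       [  0.        ,   0.        ,   1.        ]]), 'rvec': array([ 2.1038549 , -2.1654567 ,  0.20190906]), 'tvec': array([-0.06398432,  0.42618792,  1.33216177])}
```

View pics/scene0.png

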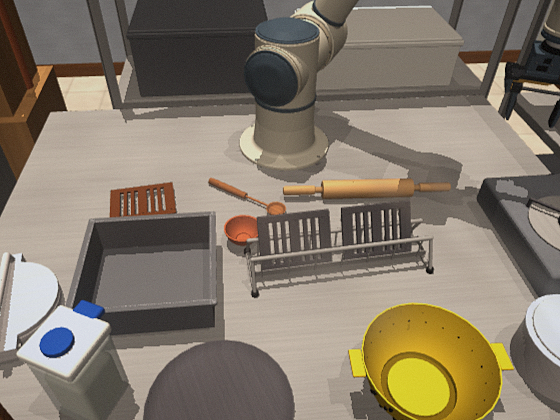

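View pics/top0.png

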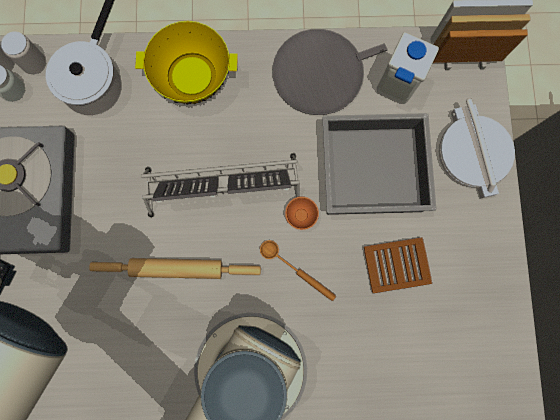

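Run:
```python
import cv2,numpy as np
t=cv2.imread("pics/top0.png")[145:225,135:310]; s=cv2.imread("pics/scene0.png")[190:300,240:440]
t=cv2.resize(t,None,fx=4,fy=4,interpolation=cv2.INTER_CUBIC); s=cv2.resize(s,(500,275),interpolation=cv2.INTER_CUBIC)
o=np.zeros((595,700,3),np.uint8); o[:320]=t; o[320:,:500]=s
o=np.clip(o.astype(float)*1.7,0,255).astype(np.uint8)
cv2.imwrite("pics/c1.png",o)
```

```text
(no output)
```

View pics/c1.png

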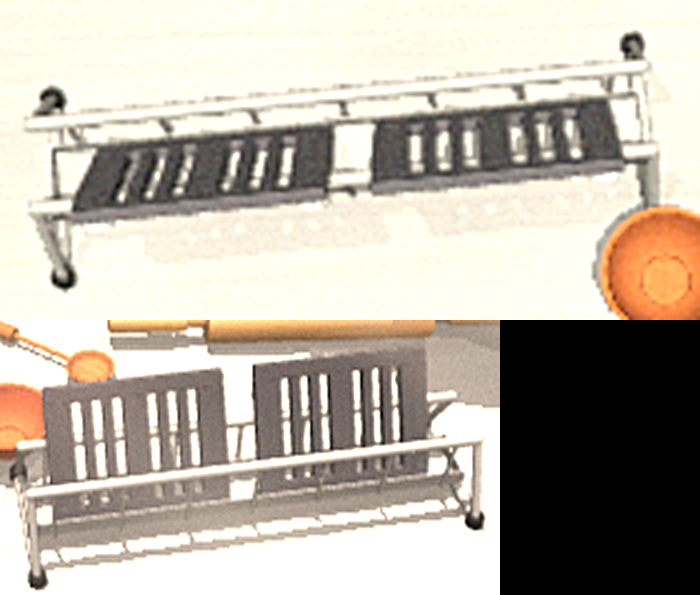

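```bash
cat > h.py <<'E'
import numpy as np,cv2
from workcell import r
def proj(n,P):
    m=r.camera_model(n); return cv2.projectPoints(np.float64(P).reshape(-1,1,3),m["rvec"],m["tvec"],m["camera_matrix"],None)[0][:,0]
def back(n,uv,z):
    m=r.camera_model(n);R=cv2.Rodrigues(m["rvec"])[0];C=-R.T@m["tvec"]
    out=[]
    for u,v in uv:
        d=R.T@np.linalg.solve(m["camera_matrix"],[u,v,1]); out.append(C+d*(z-C[2])/d[2])
    return np.array(out)
def rack(p,pts):
    c,s=np.cos(p[2]),np.sin(p[2]);pts=np.float64(pts)
    return np.c_[p[0]+c*pts[:,0]-s*pts[:,1],p[1]+s*pts[:,0]+c*pts[:,1],pts[:,2]]
E
python3 - <<'E'
from h import *
from scipy.optimize import least_squares
f=lambda L:(np.array(L)+.5)/4-.5+[135,145]
g=lambda L:((np.array(L)-[0,320])+.5)/2.5-.5+[240,190]
rail=f([[25,124],[648,68],[30,208],[657,148]])
tt=f([[74,214],[332,189],[372,192],[623,166]])
ts=g([[221,369],[43,388],[425,347],[252,366]])  # -y trivet: +y,-y ; +y trivet
def res(p,full=False):
    R=[[.028,.2,.074],[.028,-.2,.074],[-.028,.2,.074],[-.028,-.2,.074]]
    T=[[-.052,p[3]+.08,.1216],[-.052,p[3]-.08,.1216],[-.052,p[4]+.08,.1216],[-.052,p[4]-.08,.1216]]
    S=[[-.0444,p[4]+.08,.1266],[-.0444,p[4]-.08,.1266],[-.0444,p[3]+.08,.1266],[-.0444,p[3]-.08,.1266]]
    a=proj("top",rack(p,R))-rail;b=proj("top",rack(p,T))-tt;c=proj("scene",rack(p,S))-ts
    e=np.r_[a,b,c]
    return e if full else e.ravel()
s=least_squares(res,[.55,.1,0,.09,-.09],loss="soft_l1")
print(np.round(s.x,4));print(np.round(res(s.x,True),1))
print("tub rim",np.round(back("top",[[323,115],[428,114],[435,211],[326,213]],.09),3))
print("tub floor",np.round(back("top",[[331,122],[420,122],[425,206],[330,208]],.005),3))
print("bowl",np.round(back("top",[[301,212]],.042),3),"canister",np.round(back("top",[[409,62]],.2),3), "scene rim",np.round(back("scene",[[92,214],[215,212],[217,308],[74,312]],.09),3))
E
```

```text
[ 0.493   0.0671  0.0664  0.0862 -0.0992]
[[ 1.1 -1.3]
 [-1.7 -1.2]
 [ 1.  -1.3]
 [-1.8 -0.4]
 [-0.5  1.7]
 [-0.8  2. ]
 [-0.6  0.4]
 [ 0.4  1. ]
 [ 0.6  0. ]
 [-0.8  0.2]
 [-0.8  0.2]
 [-0.6  0. ]]
tub rim [[ 0.651 -0.208  0.09 ]
 [ 0.647 -0.486  0.09 ]
 [ 0.387 -0.482  0.09 ]
 [ 0.39  -0.204  0.09 ]]
tub floor [[ 0.661 -0.24   0.005]
 [ 0.654 -0.489  0.005]
 [ 0.415 -0.484  0.005]
 [ 0.417 -0.225  0.005]]
bowl [[ 0.402 -0.143  0.042]] canister [[ 0.743 -0.413  0.2  ]] scene rim [[ 0.378 -0.479  0.09 ]
 [ 0.396 -0.204  0.09 ]
 [ 0.662 -0.203  0.09 ]
 [ 0.646 -0.464  0.09 ]]
```

Run:
```python
from h import *
from scipy.optimize import least_squares
f=lambda L:(np.array(L)+.5)/4-.5+[135,145]
g=lambda L:((np.array(L)-[0,320])+.5)/2.5-.5+[240,190]
rail=f([[25,124],[648,68],[30,208],[657,148]])
rs=g([[480,440],[28,492],[455,397],[20,447]])
tt=f([[74,214],[332,189],[372,192],[623,166]])
ts=g([[425,347],[252,366],[221,369],[43,388]])
def ra(p):
    h=p[3];R=[[.028,h,.074],[.028,-h,.074],[-.028,h,.074],[-.028,-h,.074]]
    return np.r_[proj("top",rack(p,R))-rail,proj("scene",rack(p,R))-rs]
def tr(p):
    T=[[-.052,y,.1216] for y in (p[3]+.08,p[3]-.08,p[4]+.08,p[4]-.08)]
    S=[[-.0444,y,.1266] for y in (p[3]+.08,p[3]-.08,p[4]+.08,p[4]-.08)]
    return np.r_[proj("top",rack(p,T))-tt,proj("scene",rack(p,S))-ts]
for F,x0 in((ra,[.5,.07,.07,.2]),(tr,[.5,.07,.07,.09,-.09])):
    if F is tr: G=lambda p:np.r_[F(np.r_[p[0],q[1],p[1:]]).ravel()]; x0=[.5,.07,.09,-.09]
    else: G=lambda p:F(p).ravel()
    s=least_squares(G,x0,loss="soft_l1");q=s.x;print(np.round(q,4));print(np.round(s.fun.reshape(-1,2),1).tolist())
```

```text
[0.4906 0.0675 0.0662 0.2026]
[[0.0, -0.3], [-0.8, -0.3], [-0.1, -0.2], [-0.9, 0.4], [-0.1, -0.3], [-0.5, 0.5], [-0.1, -0.3], [-0.7, -0.4]]
[ 0.4949  0.0616  0.0855 -0.0997]
[[-0.5, 0.7], [-0.7, 1.3], [-0.6, -0.3], [0.4, 0.6], [-0.5, 1.0], [-0.5, 0.6], [0.7, 0.6], [-0.7, 0.6]]
```

```bash
cat >> h.py <<'E'
Q=[.4906,.0675,.0663]
def info():
    s=r.sense();R=cv2.Rodrigues(np.array(s["orientation"]))[0];return s,np.array(s["tool_pos"]),R
def goto(p,yaw=None):
    "slide (mm) and spin to world p with tool y at yaw"
    s,t,R=info();a=np.arctan2(R[1,1],R[0,1]);d=(R.T@(np.array(p)-t))*1e3
    sp=0 if yaw is None else (a-yaw+np.pi)%(2*np.pi)-np.pi
    print("t",s["time_s"],"pos",np.round(t,4),"yaw",round(a,4),"slide",np.round(d,1),"spin",round(sp,4),"w",round(s["gripper_width"],4))
def inrack():
    s,t,R=info();c,q=np.cos(Q[2]),np.sin(Q[2]);d=t-[Q[0],Q[1],0]
    print("t",s["time_s"],"rack mm",np.round([1e3*(c*d[0]+q*d[1]),1e3*(-q*d[0]+c*d[1]),1e3*t[2]],1),"F",np.round(s["force"],1),"w",round(s["gripper_width"],4),"j",np.round(s["joints"],2))
E
python3 -c "
from h import *
goto(rack(Q,[[-.042,.0855,.2]])[0],Q[2])"
```

```text
t 0.1 pos [0.2642 0.566  0.2134] yaw 1.134 slide [-338.  -301.3   13.7] spin 1.0677 w 0.0913
```

Call:
{"op": "carry_out", "data": {"slide": [[-34, -30, 1], [-68, -60, 3], [-101, -90, 4], [-135, -120, 6], [-169, -150, 7], [-203, -180, 8], [-237, -210, 10], [-270, -241, 11], [-304, -271, 12], [-338, -301, 13]], "spin": [0.107, 0.214, 0.32, 0.427, 0.534, 0.641, 0.747, 0.854, 0.961, 1.068], "gripper": [44, 44, 44, 44, 44, 44, 44, 44, 44, 44], "squeeze": 8}}

```text
time_s: 1.1
tool_pos: [0.4436, 0.1488, 0.2009]
orientation: [-2.152, -2.289, 0.0]
force: [0.8, 1.0, -0.4]
gripper_width: 0.0441
grip_force: 0.0
```

Call:
{"op": "carry_out", "data": {"slide": [[0, 0, 0], [0, 0, 0]], "spin": [0, 0], "gripper": [44, 44]}}

```text
time_s: 1.3
tool_pos: [0.4434, 0.1497, 0.2007]
orientation: [-2.149, -2.291, 0.001]
force: [-0.8, 1.2, 0.5]
gripper_width: 0.0441
grip_force: 0.0
```

```bash
python3 -c "
from h import *
goto(rack(Q,[[-.042,.0855,.106]])[0],Q[2]);inrack()"
```

```text
t 1.3 pos [0.4434 0.1497 0.2007] yaw 0.064 slide [ 0.3 -0.3 94.7] spin -0.0023 w 0.0441
t 1.3 rack mm [-41.6  85.2 200.7] F [-0.8  1.2  0.5] w 0.0441 j [0.2  0.29 1.74 0.   1.12 0.13]
```

Call:
{"op": "carry_out", "data": {"slide": [[0, 0, 20], [0, 0, 40], [0, 0, 60], [0, 0, 78], [0, 0, 90], [0, 0, 95], [0, 0, 95]], "spin": [0, 0, 0, 0, 0, 0, 0], "gripper": [44, 44, 44, 44, 44, 44, 44]}}

```text
time_s: 2.0
tool_pos: [0.4427, 0.1513, 0.1055]
orientation: [-2.144, -2.295, 0.001]
force: [0.4, 0.8, -0.4]
gripper_width: 0.0438
grip_force: 0.0
```

Run:
```python
from h import *
inrack()
t=r.read_camera("top")[110:230,130:310]; s=r.read_camera("scene")[130:300,235:455]
t=cv2.resize(t,None,fx=2.5,fy=2.5,interpolation=cv2.INTER_CUBIC); s=cv2.resize(s,None,fx=1.75,fy=1.75,interpolation=cv2.INTER_CUBIC)
o=np.zeros((600,450,3),np.uint8); o[:300]=t; o[300:300+s.shape[0],:s.shape[1]]=s
cv2.imwrite("pics/c2.png",np.clip(o*1.5,0,255).astype(np.uint8))
```

```text
t 2.0 rack mm [-42.3  86.8 105.5] F [ 0.4  0.8 -0.4] w 0.0438 j [0.2  0.43 1.85 0.   0.86 0.13]
```

View pics/c2.png

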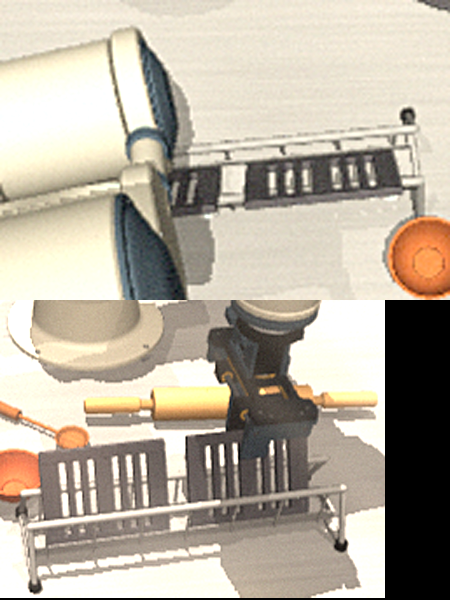

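Call:
{"op": "carry_out", "data": {"slide": [[0, 0, 0], [0, 0, 0], [0, 6, 0], [0, 12, 0], [0, 18, 0], [0, 24, 0], [0, 30, 0], [0, 36, 0], [0, 42, 0], [0, 42, 0]], "spin": [0, 0, 0, 0, 0, 0, 0, 0, 0, 0], "gripper": [34, 25, 25, 24, 23, 22, 21, 20, 18, 18]}}

```text
time_s: 3.1
tool_pos: [0.4863, 0.1535, 0.1059]
orientation: [2.147, 2.293, 0.001]
force: [0.2, -0.4, -0.3]
gripper_width: 0.0178
grip_force: 0.0
```

Run:
```python
from h import *
inrack()
```

```text
t 3.1 rack mm [  1.4  86.1 105.9] F [ 0.2 -0.4 -0.3] w 0.0178 j [ 0.19  0.48  1.75 -0.    0.91  0.12]
```

Call:
{"op": "carry_out", "data": {"slide": [[0, 3, 0], [0, 6, 0], [0, 9, 0], [0, 11, 0], [0, 11, 0], [0, 11, 0], [0, 11, 0]], "spin": [0, 0, 0, 0, 0, 0, 0], "gripper": [16, 14, 12, 10, 7, 4, 4], "squeeze": 10}}

```text
time_s: 3.8
tool_pos: [0.4965, 0.1541, 0.106]
orientation: [2.147, 2.293, 0.001]
force: [2.4, 0.3, -0.4]
gripper_width: 0.0089
grip_force: 10.0
```

Run:
```python
from h import *
inrack();print(r.sense()["grip_force"])
```

```text
t 3.8 rack mm [ 11.6  86.  106. ] F [ 2.4  0.3 -0.4] w 0.0089 j [ 0.19  0.49  1.73 -0.    0.93  0.12]
9.999951221980155
```

Call:
{"op": "carry_out", "data": {"slide": [[0, -5, 0], [0, -10, 0], [0, -15, 0], [0, -20, 0], [0, -24, 0], [0, -27, 0], [0, -27, 0]], "spin": [0, 0, 0, 0, 0, 0, 0], "gripper": [4, 4, 4, 4, 4, 4, 4]}}

```text
time_s: 4.5
tool_pos: [0.4689, 0.1523, 0.106]
orientation: [-2.147, -2.294, 0.0]
force: [2.8, 0.5, 3.5]
gripper_width: 0.0139
grip_force: 10.7
```

Run:
```python
from h import *
inrack();print(r.sense()["moment"])
```

```text
t 4.5 rack mm [-16.1  86.1 106. ] F [2.8 0.5 3.5] w 0.0139 j [ 0.19  0.46  1.79 -0.    0.89  0.13]
[-0.04876642 -0.87247543 -0.0199379 ]
```

Call:
{"op": "carry_out", "data": {"slide": [[0, 2, -1], [0, 2, -2], [0, 2, -3], [0, 2, -3], [0, 2, -3]], "spin": [0, 0, 0, 0, 0], "gripper": [4, 4, 4, 4, 4], "squeeze": 16}}

```text
time_s: 5.0
tool_pos: [0.4709, 0.1524, 0.1087]
orientation: [-2.147, -2.293, 0.001]
force: [-0.3, 0.2, -3.0]
gripper_width: 0.0089
grip_force: 16.0
```

Run:
```python
from h import *
inrack();print(r.sense()["moment"])
```

```text
t 5.0 rack mm [-14.1  86.  108.7] F [-0.3  0.2 -3. ] w 0.0089 j [ 0.19  0.46  1.78 -0.    0.9   0.13]
[-0.09370161  0.0543786   0.00650675]
```

Call:
{"op": "carry_out", "data": {"slide": [[0, -2, 1], [0, -2, 2], [0, -2, 3], [0, -2, 3], [0, 1, 3], [0, 4, 3], [0, 7, 3], [0, 10, 3], [0, 14, 3], [0, 14, 3]], "spin": [0, 0, 0, 0, 0, 0, 0, 0, 0, 0], "gripper": [4, 4, 4, 4, 14, 14, 15, 16, 17, 17]}}

```text
time_s: 6.0
tool_pos: [0.4859, 0.1534, 0.1059]
orientation: [2.147, 2.293, 0.001]
force: [-0.5, 0.1, 0.9]
gripper_width: 0.0168
grip_force: 0.0
```

Run:
```python
from h import *
inrack();print(r.sense()["moment"],r.sense()["grip_force"])
```

```text
t 6.0 rack mm [  1.   86.  105.9] F [-0.5  0.1  0.9] w 0.0168 j [ 0.19  0.48  1.75 -0.    0.91  0.12]
[-0.09160681 -0.02152157 -0.00092369] 0.0026424932138979784
```

Call:
{"op": "carry_out", "data": {"slide": [[0, 5, 0], [0, 10, 0], [0, 15, 0], [0, 20, 0], [0, 25, 0], [0, 30, 0], [0, 35, 0], [0, 39, 0], [0, 42, 0], [0, 42, 0]], "spin": [0, 0, 0, 0, 0, 0, 0, 0, 0, 0], "gripper": [18, 19, 20, 21, 22, 22, 23, 23, 23, 23]}}

```text
time_s: 7.0
tool_pos: [0.5264, 0.1561, 0.1056]
orientation: [-2.146, -2.292, 0.003]
force: [-3.0, 0.2, 2.7]
gripper_width: 0.0227
grip_force: 2.2
```

Call:
{"op": "carry_out", "data": {"slide": [[0, 1, 0], [0, 1, 0], [0, 1, 0], [0, 1, -20], [0, 1, -40], [0, 1, -60], [0, 1, -80], [0, 1, -95]], "spin": [0, 0, 0, 0, 0, 0, 0, 0], "gripper": [30, 40, 44, 44, 44, 44, 44, 44]}}

```text
time_s: 7.8
tool_pos: [0.5285, 0.1563, 0.2023]
orientation: [2.146, 2.293, 0.002]
force: [0.8, 0.2, -0.1]
gripper_width: 0.044
grip_force: 0.0
```

Run:
```python
from h import *
inrack()
goto(rack(Q,[[-.042,-.0997,.2]])[0],Q[2])
```

```text
t 7.8 rack mm [ 43.7  86.1 202.3] F [ 0.8  0.2 -0.1] w 0.044 j [ 0.18  0.4   1.55 -0.    1.19  0.11]
t 7.8 pos [0.5285 0.1563 0.2023] yaw 0.0661 slide [-185.8  -85.6    2.1] spin -0.0002 w 0.044
```

Call:
{"op": "carry_out", "data": {"slide": [[-30, -14, 0], [-62, -29, 0], [-95, -44, 0], [-128, -59, 0], [-158, -73, 0], [-178, -82, 0], [-186, -86, 0], [-186, -86, 0]], "spin": [0, 0, 0, 0, 0, 0, 0, 0], "gripper": [44, 44, 44, 44, 44, 44, 44, 44]}}

```text
time_s: 8.6
tool_pos: [0.4545, -0.0356, 0.2011]
orientation: [2.149, 2.292, 0.0]
force: [0.9, 0.7, 0.2]
gripper_width: 0.044
grip_force: 0.0
```

Run:
```python
from h import *
inrack()
t=r.read_camera("top")[140:220,130:250]; s=r.read_camera("scene")[180:300,320:450]
t=cv2.resize(t,None,fx=5,fy=5,interpolation=cv2.INTER_CUBIC)[:330]; s=cv2.resize(s,None,fx=2.2,fy=2.2,interpolation=cv2.INTER_CUBIC)
o=np.zeros((600,600,3),np.uint8); o[:330]=t; o[330:330+s.shape[0],:s.shape[1]]=s
cv2.imwrite("pics/c3.png",np.clip(o*1.5,0,255).astype(np.uint8))
```

```text
t 8.6 rack mm [ -42.8 -100.5  201.1] F [0.9 0.7 0.2] w 0.044 j [-0.21  0.27  1.76  0.    1.11 -0.27]
```

View pics/c3.png

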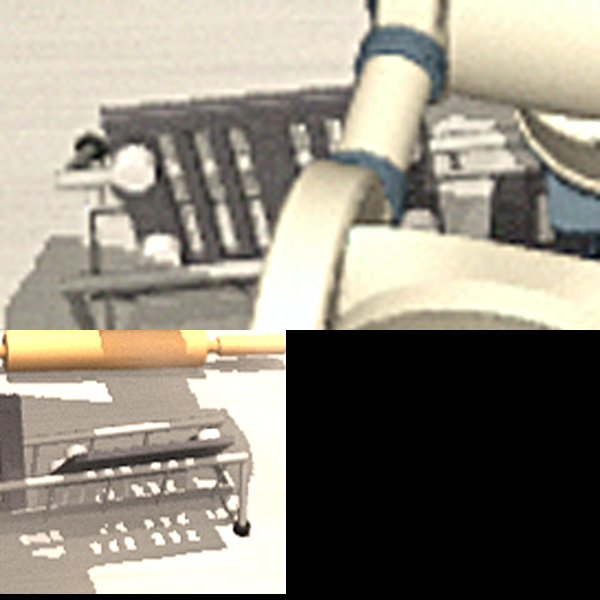

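Call:
{"op": "carry_out", "data": {"slide": [[0, 0, 20], [0, 0, 40], [0, 0, 60], [0, 0, 78], [0, 0, 90], [0, 0, 95], [0, 0, 95]], "spin": [0, 0, 0, 0, 0, 0, 0], "gripper": [44, 44, 44, 44, 44, 44, 44], "squeeze": 8}}

```text
time_s: 9.4
tool_pos: [0.4547, -0.0343, 0.1055]
orientation: [-2.145, -2.294, 0.001]
force: [-0.4, -0.5, 0.4]
gripper_width: 0.0435
grip_force: 0.0
```

Call:
{"op": "carry_out", "data": {"slide": [[0, 0, 0], [0, 0, 0], [0, 6, 0], [0, 12, 0], [0, 18, 0], [0, 24, 0], [0, 30, 0], [0, 36, 0], [0, 42, 0], [0, 42, 0]], "spin": [0, 0, 0, 0, 0, 0, 0, 0, 0, 0], "gripper": [34, 25, 25, 24, 23, 22, 21, 20, 18, 18]}}

```text
time_s: 10.4
tool_pos: [0.4976, -0.0323, 0.1059]
orientation: [2.146, 2.293, 0.001]
force: [-0.6, -0.3, 0.8]
gripper_width: 0.018
grip_force: 0.3
```

Run:
```python
from h import *
inrack()
```

```text
t 10.4 rack mm [   0.3 -100.1  105.9] F [-0.6 -0.3  0.8] w 0.018 j [-0.18  0.46  1.78  0.    0.9  -0.25]
```

Call:
{"op": "carry_out", "data": {"slide": [[0, 3, 0], [0, 6, 0], [0, 9, 0], [0, 11, 0], [0, 11, 0], [0, 11, 0], [0, 11, 0], [0, 11, -1], [0, 11, -3], [0, 11, -3]], "spin": [0, 0, 0, 0, 0, 0, 0, 0, 0, 0], "gripper": [16, 14, 12, 10, 7, 4, 4, 4, 4, 4], "squeeze": 16}}

```text
time_s: 11.4
tool_pos: [0.5071, -0.0315, 0.1089]
orientation: [-2.146, -2.293, 0.001]
force: [0.4, -0.1, -4.2]
gripper_width: 0.0092
grip_force: 16.0
```

Call:
{"op": "carry_out", "data": {"slide": [[0, -5, 0], [0, -10, 0], [0, -15, 0], [0, -20, 0], [0, -25, 0], [0, -28, 0], [0, -28, 1], [0, -28, 2], [0, -28, 3], [0, -28, 3]], "spin": [0, 0, 0, 0, 0, 0, 0, 0, 0, 0], "gripper": [4, 4, 4, 4, 4, 4, 4, 4, 4, 4]}}

```text
time_s: 12.4
tool_pos: [0.48, -0.0335, 0.106]
orientation: [2.147, 2.293, 0.0]
force: [0.2, 0.8, 1.1]
gripper_width: 0.0088
grip_force: 16.0
```

Run:
```python
from h import *
inrack()
```

```text
t 12.4 rack mm [ -17.3 -100.   106. ] F [0.2 0.8 1.1] w 0.0088 j [-0.19  0.45  1.82  0.    0.88 -0.26]
```

Call:
{"op": "carry_out", "data": {"slide": [[0, 3, 0], [0, 6, 0], [0, 9, 0], [0, 12, 0], [0, 17, 0], [0, 22, 0], [0, 27, 0], [0, 32, 0], [0, 37, 0], [0, 42, 0]], "spin": [0, 0, 0, 0, 0, 0, 0, 0, 0, 0], "gripper": [14, 14, 15, 16, 17, 18, 19, 20, 21, 22]}}

```text
time_s: 13.4
tool_pos: [0.5219, -0.0306, 0.1059]
orientation: [2.147, 2.293, 0.0]
force: [0.8, 0.5, -0.4]
gripper_width: 0.0222
grip_force: 0.3
```

Call:
{"op": "carry_out", "data": {"slide": [[0, 5, 0], [0, 10, 0], [0, 14, 0], [0, 18, 0], [0, 18, 0], [0, 18, 0], [0, 19, 0], [0, 19, -15], [0, 19, -35], [0, 19, -55]], "spin": [0, 0, 0, 0, 0, 0, 0, 0, 0, 0], "gripper": [22, 23, 23, 23, 32, 40, 44, 44, 44, 44]}}

```text
time_s: 14.4
tool_pos: [0.5401, -0.0294, 0.1615]
orientation: [-2.147, -2.293, 0.001]
force: [0.1, -0.3, -0.3]
gripper_width: 0.0435
grip_force: 0.0
```

Run:
```python
from h import *
inrack()
goto([0.45,-.345,.26],Q[2])
```

```text
t 14.4 rack mm [ 43.  -99.9 161.5] F [ 0.1 -0.3 -0.3] w 0.0435 j [-0.16  0.44  1.62 -0.    1.09 -0.23]
t 14.4 pos [ 0.5401 -0.0294  0.1615] yaw 0.0659 slide [-309.  -110.8  -98.5] spin -0.0004 w 0.0435
```

Move the arm aside (over the tub) to see both.

Call:
{"op": "carry_out", "data": {"slide": [[-8, -3, -35], [-40, -14, -65], [-80, -29, -90], [-120, -43, -98], [-160, -57, -98], [-200, -72, -98], [-240, -86, -98], [-280, -100, -98], [-309, -111, -98], [-309, -111, -98]], "spin": [0, 0, 0, 0, 0, 0, 0, 0, 0, 0], "gripper": [44, 44, 44, 44, 44, 44, 44, 44, 44, 44]}}

```text
time_s: 15.4
tool_pos: [0.4487, -0.3484, 0.2587]
orientation: [2.151, 2.29, -0.001]
force: [0.1, 0.9, 0.6]
gripper_width: 0.044
grip_force: 0.0
```

Run:
```python
from h import *
inrack()
T=r.read_camera("top");S=r.read_camera("scene");cv2.imwrite("pics/t4.png",T);cv2.imwrite("pics/s4.png",S)
t=T[145:225,135:310]; s=S[190:300,240:440]
t=cv2.resize(t,None,fx=4,fy=4,interpolation=cv2.INTER_CUBIC); s=cv2.resize(s,(500,275),interpolation=cv2.INTER_CUBIC)
o=np.zeros((595,700,3),np.uint8); o[:320]=t; o[320:,:500]=s
cv2.imwrite("pics/c4.png",np.clip(o*1.5,0,255).astype(np.uint8))
```

```text
t 15.4 rack mm [ -69.3 -412.2  258.7] F [0.1 0.9 0.6] w 0.044 j [-0.76  0.37  1.43 -0.    1.34 -0.83]
```

View pics/c4.png

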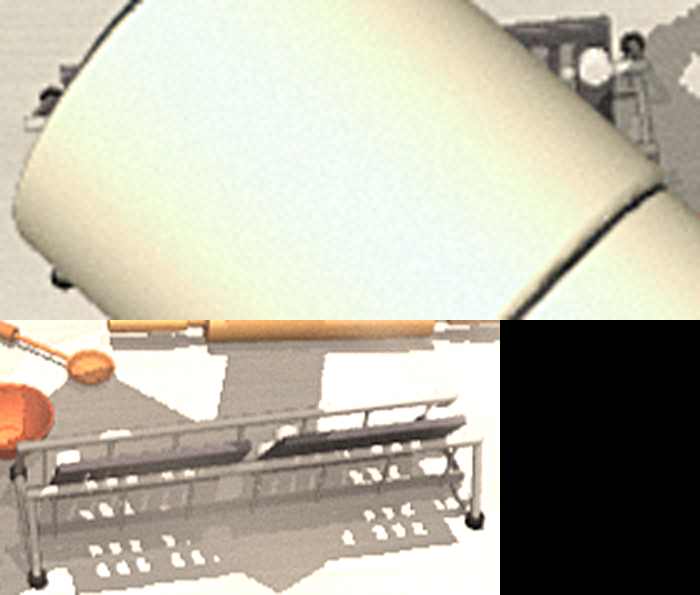

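Run:
```python
from h import *
goto([0.13,-.50,.26],Q[2])
```

```text
t 15.5 pos [ 0.4496 -0.3453  0.2587] yaw 0.0645 slide [-133.8 -328.9   -1.3] spin -0.0018 w 0.044
```

Call:
{"op": "carry_out", "data": {"slide": [[-17, -40, 0], [-34, -82, 0], [-51, -124, 0], [-68, -166, 0], [-85, -208, 0], [-102, -250, 0], [-119, -292, 0], [-134, -329, 0], [-134, -329, 0]], "spin": [0, 0, 0, 0, 0, 0, 0, 0, 0], "gripper": [44, 44, 44, 44, 44, 44, 44, 44, 44]}}

```text
time_s: 16.4
tool_pos: [0.1279, -0.5015, 0.259]
orientation: [-2.15, -2.291, 0.001]
force: [0.5, -0.6, -0.1]
gripper_width: 0.0441
grip_force: 0.0
```

Run:
```python
from h import *
T=r.read_camera("top");cv2.imwrite("pics/t5.png",T)
print(r.sense()["tool_pos"])
t=cv2.resize(T[140:225,135:310],None,fx=4,fy=4,interpolation=cv2.INTER_CUBIC)
b=cv2.resize(T[60:240,280:480],(267,240),interpolation=cv2.INTER_CUBIC)
o=np.zeros((585,700,3),np.uint8);o[:340]=np.clip(t*1.3,0,255);o[345:585,:267]=b
cv2.imwrite("pics/c5.png",o)
```

```text
[ 0.12972768 -0.50051047  0.25893787]
```

View pics/c5.png

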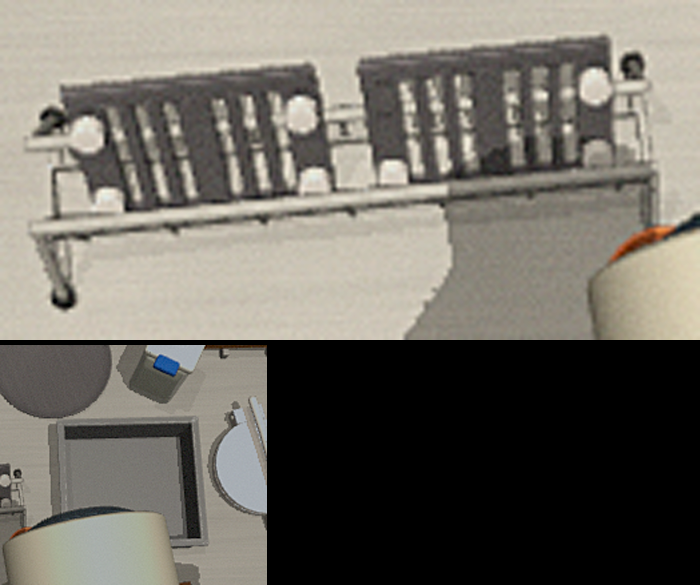

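Run:
```python
from h import *
goto(rack(Q,[[.043,-.0999,.2]])[0],Q[2])
```

```text
t 16.45 pos [ 0.1297 -0.5005  0.2589] yaw 0.0639 slide [444.  439.7  59. ] spin -0.0024 w 0.0435
```

Call:
{"op": "carry_out", "data": {"slide": [[22, 22, 0], [50, 50, 0], [84, 84, 0], [118, 118, 0], [152, 152, 0], [186, 186, 0], [220, 220, 0], [254, 254, 0], [288, 288, 0], [322, 322, 0]], "spin": [0, 0, 0, 0, 0, 0, 0, 0, 0, 0], "gripper": [44, 44, 44, 44, 44, 44, 44, 44, 44, 44], "squeeze": 8}}

```text
time_s: 17.45
tool_pos: [0.4317, -0.1541, 0.2591]
orientation: [2.144, 2.296, 0.001]
force: [1.1, -1.3, -0.2]
gripper_width: 0.044
grip_force: 0.0
```

Call:
{"op": "carry_out", "data": {"slide": [[34, 34, 10], [68, 66, 25], [98, 95, 40], [115, 111, 52], [122, 118, 59], [122, 118, 59], [122, 118, 59]], "spin": [0, 0, 0, 0, 0, 0, 0], "gripper": [44, 44, 44, 44, 44, 44, 44]}}

```text
time_s: 18.15
tool_pos: [0.5397, -0.0282, 0.2002]
orientation: [-2.146, -2.294, 0.0]
force: [0.2, -0.5, 0.4]
gripper_width: 0.0438
grip_force: 0.0
```

Run:
```python
from h import *
inrack()
goto(rack(Q,[[.043,-.0999,.106]])[0],Q[2])
```

```text
t 18.15 rack mm [ 42.7 -98.8 200.2] F [ 0.2 -0.5  0.4] w 0.0438 j [-0.16  0.39  1.57 -0.    1.18 -0.23]
t 18.15 pos [ 0.5397 -0.0282  0.2002] yaw 0.0668 slide [-1.1  0.4 94.2] spin 0.0005 w 0.0438
```

Call:
{"op": "carry_out", "data": {"slide": [[-1, 0, 25], [-1, 0, 50], [-1, 0, 72], [-1, 0, 88], [-1, 0, 94], [-1, 0, 94], [-1, 0, 94], [-1, 0, 94]], "spin": [0, 0, 0, 0, 0, 0, 0, 0], "gripper": [44, 44, 44, 44, 44, 44, 34, 25]}}

```text
time_s: 18.95
tool_pos: [0.5409, -0.0297, 0.107]
orientation: [2.146, 2.292, 0.001]
force: [0.6, 0.1, -0.0]
gripper_width: 0.0308
grip_force: 0.0
```

Call:
{"op": "carry_out", "data": {"slide": [[0, -6, 0], [0, -12, 0], [0, -18, -1], [0, -24, -2], [0, -30, -3], [0, -36, -4], [0, -42, -5], [0, -45, -6], [0, -48, -7], [0, -51, -8]], "spin": [0, 0, 0, 0, 0, 0, 0, 0, 0, 0], "gripper": [25, 24, 23, 22, 21, 20, 18, 16, 14, 12]}}

```text
time_s: 19.95
tool_pos: [0.4893, -0.0328, 0.114]
orientation: [2.147, 2.294, -0.0]
force: [0.7, 0.9, 0.5]
gripper_width: 0.0122
grip_force: 0.0
```

Call:
{"op": "carry_out", "data": {"slide": [[0, -2, 0], [0, -2, 0], [0, -2, 0], [0, -2, 0], [0, -2, -2], [0, -2, -4], [0, 4, -4], [0, 10, -4], [0, 15, -4], [0, 15, -4]], "spin": [0, 0, 0, 0, 0, 0, 0, 0, 0, 0], "gripper": [10, 7, 4, 4, 4, 4, 4, 4, 4, 4], "squeeze": 20}}

```text
time_s: 20.95
tool_pos: [0.5055, -0.0318, 0.1178]
orientation: [2.146, 2.293, 0.001]
force: [0.9, -0.3, -4.4]
gripper_width: 0.0089
grip_force: 20.0
```

Run:
```python
from h import *
inrack()
```

```text
t 20.95 rack mm [   8.3 -100.   117.8] F [ 0.9 -0.3 -4.4] w 0.0089 j [-0.18  0.45  1.75  0.    0.94 -0.25]
```

Call:
{"op": "carry_out", "data": {"slide": [[0, 0, -8], [0, 0, -20], [0, 0, -36], [0, 0, -54], [0, 0, -72], [0, 0, -90], [0, 0, -108], [0, 0, -122], [0, 0, -130], [0, 0, -130]], "spin": [0, 0, 0, 0, 0, 0, 0, 0, 0, 0], "gripper": [4, 4, 4, 4, 4, 4, 4, 4, 4, 4], "squeeze": 30}}

```text
time_s: 21.95
tool_pos: [0.5047, -0.0318, 0.249]
orientation: [2.146, 2.293, 0.001]
force: [0.2, -0.2, -4.8]
gripper_width: 0.0087
grip_force: 30.0
```

Run:
```python
from h import *
inrack()
goto([.519,-.247,.248],1.571)
T=cv2.imread("pics/top0.png")[95:230,310:450]
cv2.imwrite("pics/c6.png",np.clip(cv2.resize(T,None,fx=4,fy=4,interpolation=cv2.INTER_CUBIC)*1.4,0,255).astype(np.uint8))
```

```text
t 21.95 rack mm [   7.5 -100.   249. ] F [ 0.2 -0.2 -4.8] w 0.0087 j [-0.18  0.29  1.58 -0.    1.27 -0.25]
t 21.95 pos [ 0.5047 -0.0318  0.249 ] yaw 0.066 slide [-215.7    0.     1. ] spin -1.505 w 0.0087
```

View pics/c6.png

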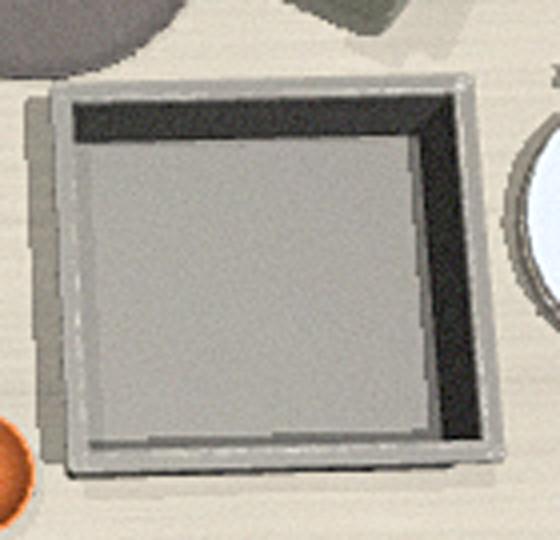

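Run:
```python
from h import *
from scipy.optimize import least_squares
f=lambda L:(np.array(L)+.5)/4-.5+[310,95]
o=back("top",f([[53,84],[472,75],[503,460],[70,474]]),.09);i=back("top",f([[73,103],[455,95],[480,438],[91,442]]),.09)
fl=back("top",f([[412,137],[430,430]]),.005)
print(np.round(o,3)[:,:2].tolist());print(np.round(i,3)[:,:2].tolist(),np.round(fl,3)[:,:2].tolist())
def m(p,hx,hy): return rack(p,[[hx,hy,0],[hx,-hy,0],[-hx,-hy,0],[-hx,hy,0]])[:,:2]
for P,h in((o,None),(i,None)):
    s=least_squares(lambda p:(m(p,p[3],p[4])-P[:,:2]).ravel(),[.52,-.34,0,.13,.13]);print(np.round(s.x,4),np.round(s.fun*1e3,1))
```

```text
[[0.65, -0.208], [0.649, -0.485], [0.391, -0.484], [0.39, -0.207]]
[[0.636, -0.22], [0.635, -0.472], [0.405, -0.47], [0.41, -0.221]] [[0.635, -0.467], [0.426, -0.463]]
[ 0.5196 -0.3457 -0.0018  0.1295  0.1385] [-0.3  0.3  0.3  0.4 -0.9 -0.4  0.9 -0.3]
[ 0.5216 -0.3459 -0.0076  0.114   0.1253] [ 0.4 -1.2 -0.4  0.3  1.2 -0.3 -1.2  1.2]
```

Call:
{"op": "carry_out", "data": {"slide": [[-10, 0, 0], [-30, 0, 0], [-55, 0, 0], [-80, 0, 0], [-105, 0, 0], [-130, 0, 0], [-155, 0, 0], [-180, 0, 0], [-205, 0, 0], [-219, 0, 0]], "spin": [-0.08, -0.2, -0.34, -0.48, -0.62, -0.76, -0.9, -1.04, -1.18, -1.32], "gripper": [4, 4, 4, 4, 4, 4, 4, 4, 4, 4]}}

```text
time_s: 22.95
tool_pos: [0.5185, -0.2519, 0.2469]
orientation: [-0.282, -3.128, -0.0]
force: [-0.8, 0.6, -3.9]
gripper_width: 0.0089
grip_force: 30.0
```

Call:
{"op": "carry_out", "data": {"slide": [[0, 0, 0], [0, 0, 0], [0, 0, 0], [0, 0, 0]], "spin": [-0.12, -0.185, -0.185, -0.185], "gripper": [4, 4, 4, 4]}}

```text
time_s: 23.35
tool_pos: [0.5187, -0.2501, 0.2473]
orientation: [-0.003, -3.141, -0.001]
force: [0.9, 0.7, -3.6]
gripper_width: 0.0092
grip_force: 30.0
```

Run:
```python
from h import *
inrack()
goto([.520,-.251,.110],1.566)
```

```text
t 23.35 rack mm [   7.  -318.7  247.3] F [ 0.9  0.7 -3.6] w 0.0092 j [-0.55  0.39  1.42  0.    1.33 -2.12]
t 23.35 pos [ 0.5187 -0.2501  0.2473] yaw 1.5688 slide [ -1.5  -1.  137.3] spin 0.0028 w 0.0092
```

Call:
{"op": "carry_out", "data": {"slide": [[0, 0, 15], [0, 0, 35], [0, 0, 55], [0, 0, 75], [0, 0, 95], [0, 0, 112], [0, 0, 126], [0, 0, 134], [0, 0, 137], [0, 0, 137]], "spin": [0, 0, 0, 0, 0, 0, 0, 0, 0, 0], "gripper": [4, 4, 4, 4, 4, 4, 4, 4, 4, 4]}}

```text
time_s: 24.35
tool_pos: [0.519, -0.2502, 0.1109]
orientation: [-0.001, -3.141, -0.0]
force: [-0.6, 0.2, -3.3]
gripper_width: 0.0091
grip_force: 30.0
```

Call:
{"op": "carry_out", "data": {"slide": [[0, 5, 0], [0, 10, 0], [0, 15, 0], [0, 18, 0], [0, 20, 0], [0, 20, 0]], "spin": [0, 0, 0, 0, 0, 0], "gripper": [4, 4, 4, 4, 4, 4]}}

```text
time_s: 24.95
tool_pos: [0.519, -0.23, 0.111]
orientation: [-0.001, 3.142, -0.0]
force: [0.5, -0.8, -3.5]
gripper_width: 0.009
grip_force: 30.0
```

Run:
```python
from h import *
s,t,R=info();print(t,s["force"],s["gripper_width"])
```

```text
[ 0.51897626 -0.23001843  0.11101367] [ 0.48349453 -0.78639923 -3.51727841] 0.009023446279745115
```

Probe the wall in small steps.

Call:
{"op": "carry_out", "data": {"slide": [[0, 1, 0], [0, 2, 0], [0, 3, 0], [0, 3, 0]], "spin": [0, 0, 0, 0], "gripper": [4, 4, 4, 4]}}

```text
time_s: 25.35
tool_pos: [0.5189, -0.2272, 0.1109]
orientation: [0.0, -3.142, -0.0]
force: [-0.4, -1.2, -3.8]
gripper_width: 0.0089
grip_force: 30.0
```

Call:
{"op": "carry_out", "data": {"slide": [[0, 1, 0], [0, 2, 0], [0, 2, 0]], "spin": [0, 0, 0], "gripper": [4, 4, 4]}}

```text
time_s: 25.65
tool_pos: [0.5189, -0.2252, 0.1109]
orientation: [0.0, -3.142, -0.0]
force: [0.1, -0.3, -3.9]
gripper_width: 0.0086
grip_force: 30.0
```

Call:
{"op": "carry_out", "data": {"slide": [[0, 1, 0], [0, 2, 0], [0, 2, 0]], "spin": [0, 0, 0], "gripper": [4, 4, 4]}}

```text
time_s: 25.95
tool_pos: [0.519, -0.2238, 0.1109]
orientation: [-0.001, 3.141, -0.002]
force: [-0.8, -5.2, -5.8]
gripper_width: 0.0088
grip_force: 30.0
```

Call:
{"op": "carry_out", "data": {"slide": [[0, -2, 0], [0, -4, 0], [0, -4, 2], [0, -4, 4], [0, -4, 6], [0, -4, 6]], "spin": [0, 0, 0, 0, 0, 0], "gripper": [4, 4, 4, 4, 4, 4]}}

```text
time_s: 26.55
tool_pos: [0.5187, -0.2271, 0.1045]
orientation: [0.0, -3.141, -0.001]
force: [0.3, -0.4, -3.5]
gripper_width: 0.0088
grip_force: 30.0
```

Call:
{"op": "carry_out", "data": {"slide": [[0, 0, 0.7], [0, 0, 1.4], [0, 0, 1.4]], "spin": [0, 0, 0], "gripper": [4, 4, 4]}}

```text
time_s: 26.85
tool_pos: [0.5189, -0.2273, 0.1035]
orientation: [0.0, -3.142, 0.0]
force: [-1.0, 0.0, -4.3]
gripper_width: 0.0088
grip_force: 30.0
```

Call:
{"op": "carry_out", "data": {"slide": [[0, 0, 0.7], [0, 0, 1.4], [0, 0, 1.4]], "spin": [0, 0, 0], "gripper": [4, 4, 4]}}

```text
time_s: 27.15
tool_pos: [0.519, -0.2274, 0.1026]
orientation: [-0.0, 3.141, -0.0]
force: [-1.9, 1.4, 5.0]
gripper_width: 0.0091
grip_force: 30.0
```

Call:
{"op": "carry_out", "data": {"slide": [[0, -2, 0], [0, -4, 0], [0, -8, -1], [0, -12, -2], [0, -17, -3], [0, -22, -3], [0, -27, -3], [0, -32, -3], [0, -36, -3], [0, -36, -3]], "spin": [0, 0, 0, 0, 0, 0, 0, 0, 0, 0], "gripper": [13, 14, 14, 15, 16, 17, 18, 19, 20, 20], "squeeze": 10}}

```text
time_s: 28.15
tool_pos: [0.5189, -0.2639, 0.1051]
orientation: [0.0, 3.142, -0.0]
force: [-0.9, -0.4, 0.8]
gripper_width: 0.02
grip_force: 0.4
```

Run:
```python
from h import *
s,t,R=info();print(t,s["force"],s["moment"],s["gripper_width"],s["grip_force"])
t=r.read_camera("top")[90:240,290:450]; q=r.read_camera("scene")[130:330,60:260]
o=np.zeros((600,700,3),np.uint8);o[:300,:320]=cv2.resize(t,None,fx=2,fy=2,interpolation=cv2.INTER_CUBIC);o[:500,320:]=cv2.resize(q,(380,500)) if 0 else 0
o[:380,320:700]=cv2.resize(q,(380,380),interpolation=cv2.INTER_CUBIC)
cv2.imwrite("pics/c7.png",np.clip(o[:380]*1.5,0,255).astype(np.uint8))
```

```text
[ 0.51894838 -0.26392343  0.1050807 ] [-0.91920972 -0.4468713   0.78229997] [-0.10440691  0.05465018  0.04927638] 0.019979725472612366 0.40676221484318376
```

View pics/c7.png

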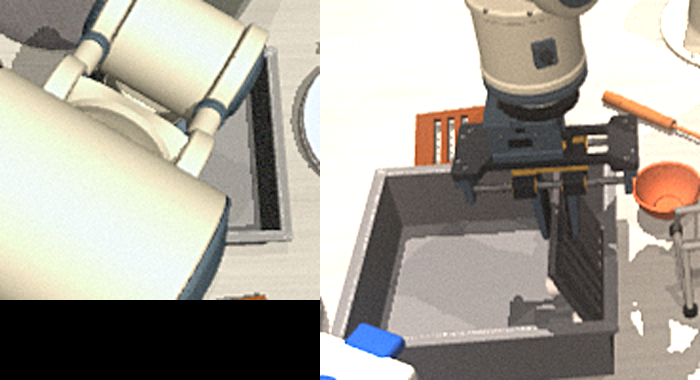

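Call:
{"op": "carry_out", "data": {"slide": [[0, -6, 2], [0, -12, 4], [0, -18, 6], [0, -24, 10], [0, -29, 13], [0, -34, 16], [0, -39, 21], [0, -43, 26], [0, -47, 30], [0, -47, 30]], "spin": [0, 0, 0, 0, 0, 0, 0, 0, 0, 0], "gripper": [21, 22, 23, 24, 26, 27, 29, 31, 33, 33]}}

```text
time_s: 29.25
tool_pos: [0.5188, -0.3106, 0.0745]
orientation: [-0.0, -3.141, -0.001]
force: [0.6, -0.9, -0.8]
gripper_width: 0.033
grip_force: 0.7
```

Run:
```python
from h import *
s,t,R=info();print(t,s["force"],s["moment"],s["gripper_width"],s["grip_force"])
```

```text
[ 0.51876863 -0.31062268  0.07445292] [ 0.56275392 -0.87868192 -0.80038324] [-0.24217183 -0.03690209  0.01518256] 0.03302110611816382 0.7376379612833261
```

Call:
{"op": "carry_out", "data": {"slide": [[0, -3, 5], [0, -6, 10], [0, -8, 15], [0, -9, 18], [0, -10, 21], [0, -11, 24], [0, -11, 27], [0, -11, 30], [0, -11, 30]], "spin": [0, 0, 0, 0, 0, 0, 0, 0, 0], "gripper": [35, 38, 41, 44, 47, 50, 53, 56, 56]}}

```text
time_s: 30.15
tool_pos: [0.5188, -0.3212, 0.0447]
orientation: [0.0, -3.141, -0.0]
force: [-0.2, -2.0, -0.9]
gripper_width: 0.0565
grip_force: 0.6
```

Run:
```python
from h import *
s,t,R=info();print(t,s["force"],s["moment"],s["gripper_width"],s["grip_force"])
```

```text
[ 0.51882146 -0.32117226  0.04473852] [-0.15614558 -1.98294592 -0.89538863] [-0.1251403   0.03253271  0.00239535] 0.056488828941640735 0.5979496613144875
```

Call:
{"op": "carry_out", "data": {"slide": [[0, 1, 3], [0, 2, 6], [0, 3, 8], [0, 4, 10], [0, 5, 11], [0, 7, 12], [0, 8, 13], [0, 9, 14], [0, 9, 14]], "spin": [0, 0, 0, 0, 0, 0, 0, 0, 0], "gripper": [60, 64, 68, 72, 76, 80, 84, 88, 88]}}

```text
time_s: 31.05
tool_pos: [0.5189, -0.312, 0.031]
orientation: [0.0, -3.141, -0.001]
force: [-1.0, -0.1, 0.5]
gripper_width: 0.0878
grip_force: 0.0
```

Run:
```python
from h import *
s,t,R=info();print(t,s["force"],s["moment"],s["gripper_width"],s["grip_force"])
```

```text
[ 0.51885031 -0.31196141  0.03102531] [-0.98227859 -0.06120648  0.50706326] [-0.03799241 -0.014242    0.03424735] 0.08777216926945272 0.0
```

Call:
{"op": "carry_out", "data": {"slide": [[0, -3, 0], [0, -6, 0], [0, -9, 0], [0, -12, 0], [0, -12, -15], [0, -12, -40], [0, -12, -75], [0, -12, -115], [0, -12, -155], [0, -12, -190]], "spin": [0, 0, 0, 0, 0, 0, 0, 0, 0, 0], "gripper": [88, 88, 88, 88, 88, 88, 88, 88, 88, 88]}}

```text
time_s: 32.05
tool_pos: [0.5189, -0.3246, 0.2234]
orientation: [-0.0, 3.141, -0.001]
force: [0.9, 0.6, 0.1]
gripper_width: 0.0878
grip_force: 0.0
```

Run:
```python
from h import *
goto([.13,-.5,.26],None)
```

```text
t 32.05 pos [ 0.5189 -0.3246  0.2234] yaw 1.5708 slide [ 388.9 -175.5  -36.8] spin 0 w 0.0878
```

Call:
{"op": "carry_out", "data": {"slide": [[30, -14, -10], [70, -32, -20], [112, -50, -30], [154, -69, -37], [196, -88, -37], [238, -107, -37], [280, -126, -37], [322, -145, -37], [364, -164, -37], [389, -175, -37]], "spin": [0.1, 0.22, 0.34, 0.46, 0.58, 0.7, 0.82, 0.94, 1.06, 1.18], "gripper": [88, 88, 88, 88, 88, 88, 88, 88, 88, 88]}}

```text
time_s: 33.05
tool_pos: [0.127, -0.5005, 0.2583]
orientation: [-1.756, -2.605, 0.001]
force: [0.5, 0.4, 0.7]
gripper_width: 0.0876
grip_force: 0.0
```

Run:
```python
from h import *
T=r.read_camera("top")[90:240,130:450];S=r.read_camera("scene")[150:340,60:450]
o=np.zeros((600,640,3),np.uint8);o[:300]=cv2.resize(T,None,fx=2,fy=2,interpolation=cv2.INTER_CUBIC);o[300:600,:616]=cv2.resize(S,(616,300),interpolation=cv2.INTER_CUBIC)
cv2.imwrite("pics/c8.png",np.clip(o*1.4,0,255).astype(np.uint8));print(r.sense()["tool_pos"],r.sense()["time_s"])
```

```text
[ 0.12689366 -0.50073296  0.25814192] 33.15
```

View pics/c8.png

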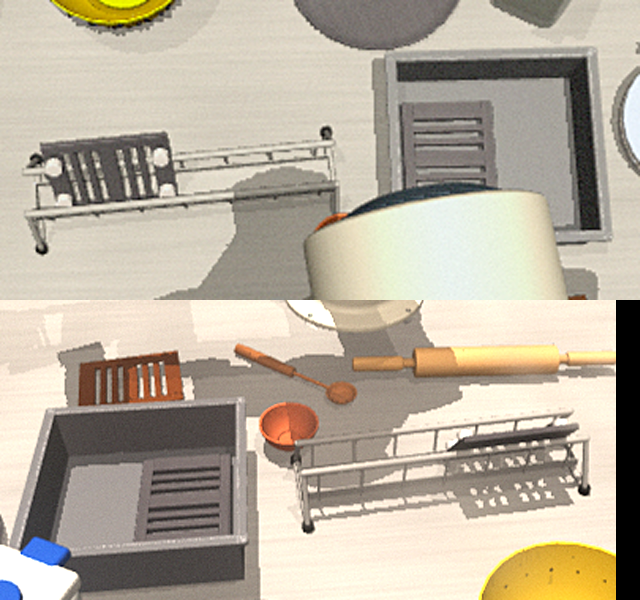

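The broken trivet lies flat inside the tub (top view, around (450,145)). The sound one leans on the far rail with all four feet showing, at (52,167), (160,157), (65,200) and (167,190). The other kitchenware is where it was.

```bash
python3 -c "
from workcell import r
print(r.hand_in())"
```

```text
the job is handed in; nothing more can be done
None
```

I tipped both trivets across and handed the job in at about 33 s: the sound trivet leans on the opposite rail with all four feet visible, the one with a missing foot lies flat in the grey tub, lowered in rather than dropped, and the other kitchenware looks unmoved in the last pictures.

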